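# Hang the slotted panel carrier on the drying stand

## Robot

A 6-joint arm with a two-finger parallel gripper is mounted at the origin on the work surface. World frame = base frame: x ahead of the robot, y to its left, z up, the work surface at z = 0. Lengths are in m, angles in rad, forces in N, time in s.
With the tool pointing down it reaches from about 0.275 to 0.85 m from the base axis. Payload 19 kg.
Tool frame: the origin (TCP) lies midway between the tips of the shut fingers; the grasp point (between the pads) lies 19 mm behind it; z points along the fingers, y is the line along which they close (so a half turn about z gives the same grasp; the last joint's range is limited). The gripper opens to 85 mm and grips with 20 to 120 N. Pads are 22 mm wide; open, the fingers measure 114 mm over their backs; the gripper's body (76 mm by 85 mm) begins 54 mm behind the grasp point. The pads swing forward as they close: fully open they stand 13 mm farther back than shut.
Start: joints at [-1.332, 0.15, 1.437, -0, 1.554, -0.134], TCP at [0.209, -0.535, 0.231] pointing down, gripper open.
Joint ranges: [-2.8, 2.8], [-0.68, 2.1], [0.12, 2.68], [-1.39, 4.53], [0.16, 2.79], [-2.81, 2.81]. Speed limits (rad/s): [1.89, 1.89, 2.22, 3.01, 3.01, 3.01].

## Interface

Orientations are given as a unit quaternion [w, x, y, z].
In Python, from plant import bot, imaging gives the robot as it stands. The module is installed in compiled form; this text tells all that it offers. Calls block until the motion is done:
- bot.move_pose(position, orientation): joint-space move of the TCP to a pose.
- bot.line_to(position, frame=None, rate=0.15, contact_N=None): straight line of the TCP; frame=None keeps the orientation; rate is the mean speed in m/s. With contact_N (N) it stops when the force on the tool has changed by that much, and returns True; else False.
- bot.set_joints(angles): joint-space move.
- bot.gripper_to(opening, squeeze=None): finger opening in m; squeeze is the grip in N (None keeps the last); returns when the fingers have stopped.
- bot.sleep(seconds).
- bot.ik(position, orientation): joint angles nearest the present ones, or None.
- bot.state(): the state.
- imaging.grab_frame(name): name is "scene" or "top"; returns the picture (400x640x3 uint8, blue, green, red); there is no depth.
- imaging.camera_params(name): a dict with "fx", "fy", "cx", "cy" (pixels), "distortion" ([k1, k2, p1, p2, k3] as OpenCV has them; the pictures are not rectified), "world_from_camera" (4x4, takes a point from camera to world coordinates). Camera axes: x right, y up, looking along -z (the intrinsics and any distortion apply to the point x, -y, -z); pixel columns grow to the right and rows downward; lengths in m; the calibration is good to about 2 mm. A picture is of the moment at which its call begins. camera_params takes no time and is no camera call.
A pose or a line that the arm cannot do raises bot.Unreachable and nothing moves.
- bot.finish_job(): hands the job in; it is judged then, once.
The state is a dict: "clock": time; "joint_pos": joint angles; "dq": joint speeds; "joint_efforts": joint torques, N m; "ee_pos": TCP position; "eef_rot": TCP orientation; "force": force on the tool from outside, world axes, zero at the start; "moment": the same for the moment, N m; "gripper_width": finger opening in m; "finger_force": force on a finger pad.
Only numpy, scipy, OpenCV 4.12 (cv2) and the standard library are available. Lean on these libraries where they do the work, as an engineer would, in place of code of your own. Each camera call takes 0.05 s, during which the arm holds its last target. There are 200 camera calls.

## Task

Take the slotted panel carrier out of its grooved cradle and hang it on the headed pin of the drying stand: slide its side slot sideways over the pin, between the pin's head and the sprung washer, until the pin meets the closed end of the slot, then lower it so the pin goes fully home in the notch above the slot, and let go. Be gentle: the carrier must never press on the stand with more than about 25 N, and the tin, the cup and the bottle stay where they are.

Things in the scene. Friction and masses are not known exactly. Their poses are not given: they have to be found in the camera images.
- carrier_grip (a point): Centre of the black grip block, 14 (x) by 36 (y) by 46 mm (z), on top of the loose panel carrier (0.2 kg): grip it across the 36 mm. The carrier is an upright aluminium plate 5 mm thick (x), 96 wide (y -46 to +50), 113 mm tall. This point is 139 mm above its lower edge, 26 above its upper edge. Axes: x through the plate, y to the slot's open end, z up. Starts in the cradle's groove.
- carrier_notch (a point): Where the pin's axis lies when hung: 43 mm below carrier_grip, same axes. A notch 13 mm wide (y -6.5 to 6.5) rises 8 mm above the slot's upper edge, its flat top 5 mm above this point. The slot below it is closed by a straight wall at y -6.5 mm, which is also the notch's side; the slot's middle is 11 mm below this point.
- slot_mouth (a point): Middle of the slot's open end, at the carrier's +y edge, 50 mm along y from carrier_notch and 11 mm below it, same axes. The slot is 16 mm high, its mouth flared to 26 mm over the last 12 mm.
- pin_mark (a point): Fixed mark: the pin's axis if the pin stood mid-way in its adjusting slot, 150 mm above the table, at the plate's mid-plane when slid in. x along the pin from upright to head, z up. The pin (10 mm thick, level, clamped rigid) really sits up to 28 mm either way along y: not reported, see or feel it. Height is exact. Head: 24 mm across, bevelled, inner face 4.5 mm beyond this point.
- washer_mark (a point): Face of the white cone washer (as if the pin stood mid-way), 1.5 mm beyond pin_mark in x, same axes; it shifts with the pin. 46 mm across, sloping 8 mm back from a 14 mm face. Sprung along the pin, 2 to 3 N; leaves 3 mm before the head until the plate, slid in from the stand's -y side towards +y, pushes it back. Expect a few N of drag; the slot's end on the pin is a hard stop.
- stand: The fixed drying stand: dark steel base 120 (x) by 160 (y) by 12 mm, aluminium upright 30 by 110 mm, its top 165 mm above the table, its face 23.5 mm behind pin_mark in x. Origin under the middle of the base, on the table, directly under the pin's root; axes as pin_mark. The 25 N on it is the sum over all contacts (pin, head, washer), so feel with 10 N or less.
- cradle_floor (a point): Centre of the floor of the groove in the fixed grey plastic cradle, 10 mm above the table. Groove 8 mm wide, 120 mm long along its y, its walls reach 28 mm above this point. Cradle base 75 by 130 mm.
- tin: Bystander: steel tin, 68 mm across, 110 mm tall, origin at its underside. Leave it alone.
- cup: Bystander: white mixing cup, 72 mm across, 90 mm tall, origin at its underside. Leave it alone.
- bottle: Bystander: grey bottle, 56 mm across, 140 mm tall, origin at its underside. Leave it alone.
There are look-alikes about, which are no part of the job. Of the things like the part that bears carrier_grip, leave any that is yellow; of the rest the smaller one is meant.

How it is judged:
By the outcome, as a careful person would: the job done as asked, in the order asked, and still so for the second after the job is handed in, with the robot touching nothing.
It also fails if it takes over 58 s, if anything falls off the work surface, if the arm or the gripper's body presses on something with over 40 N, if the wrist force passes 120 N, or if a joint passes its speed limit or range.

## Working session

There is one attempt and no reset: what is moved stays moved. The work goes in short steps, each a Python script; the robot and the scene stay as the last script left them, time stands still between calls to the robot, and variables do not carry over. Pictures are saved under pics/ and viewed, at most 10 in all, crops included, and the job is handed in when it is done.

```bash
mkdir -p pics; ls; python3 - <<'E'
from plant import bot, imaging
import cv2,numpy as np
for n in("scene","top"):
    im=imaging.grab_frame(n); cv2.imwrite(f"pics/{n}0.png",im)
    p=imaging.camera_params(n); print(n,p["fx"],p["fy"],p["cx"],p["cy"],p["distortion"]); print(np.round(p["world_from_camera"],4))
s=bot.state(); print(s["clock"],s["ee_pos"],s["eef_rot"],s["force"])
E
```

```text
pics
scene 374.0358592395733 374.0358592395733 311.85057498383594 198.1766278668868 [0.00886149 0.         0.         0.         0.        ]
[[-0.2345 -0.7604  0.6056  1.1734]
 [ 0.972  -0.1749  0.1567  0.1599]
 [-0.0133  0.6254  0.7802  0.8515]
 [ 0.      0.      0.      1.    ]]
top 423.1180758386768 423.1180758386768 320.71337847640365 203.2543780628334 [-0.10072457  0.          0.          0.          0.        ]
[[-0.0077  0.9892 -0.1465  0.442 ]
 [-0.9997 -0.0112 -0.0233 -0.0106]
 [-0.0246  0.1462  0.9889  1.324 ]
 [ 0.      0.      0.      1.    ]]
0.1 [ 0.20936287 -0.53529486  0.23075795] [-5.38317436e-04  9.82678746e-01  1.85316463e-01 -2.03844357e-05] [-0.61934317 -0.26217689 -0.25915393]
```

View pics/scene0.png

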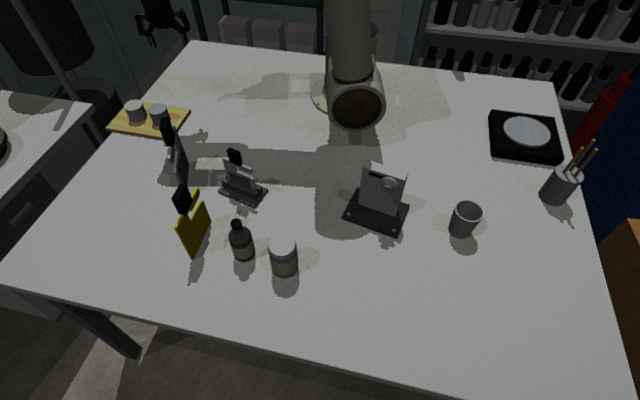

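View pics/top0.png

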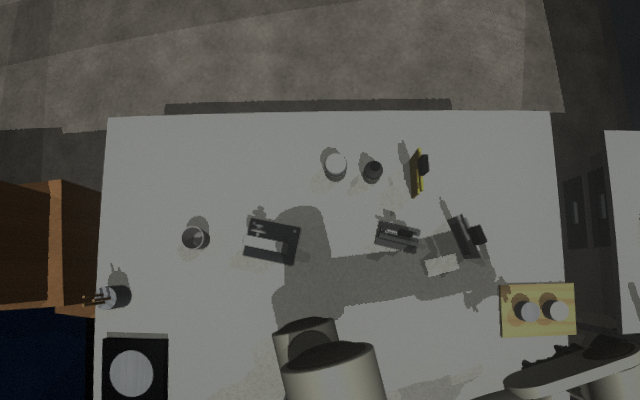

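Candidates for the carrier, by scene pixel:
- (240,178): grey, standing in the cradle.
- (177,150): grey and larger, leaning free.
- (192,220): yellow, so excluded.

I choose the smaller grey one in the cradle, which is at top (398,234). The stand is at scene (380,195) and top (272,240). Next I check the choice in a close crop.

```bash
python3 - <<'E'
import cv2,numpy as np
s=cv2.imread("pics/scene0.png");t=cv2.imread("pics/top0.png")
g=lambda im:np.clip((im/255.)**0.6*255,0,255).astype(np.uint8)
r=lambda im,x,y,w,h,k:cv2.resize(g(im[y:y+h,x:x+w]),None,fx=k,fy=k,interpolation=cv2.INTER_CUBIC)
a=r(s,210,140,65,75,6);b=r(s,335,155,68,75,6) # 390x450 ,408x450
cv2.imwrite("pics/c1.png",np.hstack([a,b]))
a=r(t,370,205,56,56,7);b=r(t,240,208,58,56,7)
cv2.imwrite("pics/c2.png",np.hstack([a,b]))
E
```

```text
(no output)
```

View pics/c1.png

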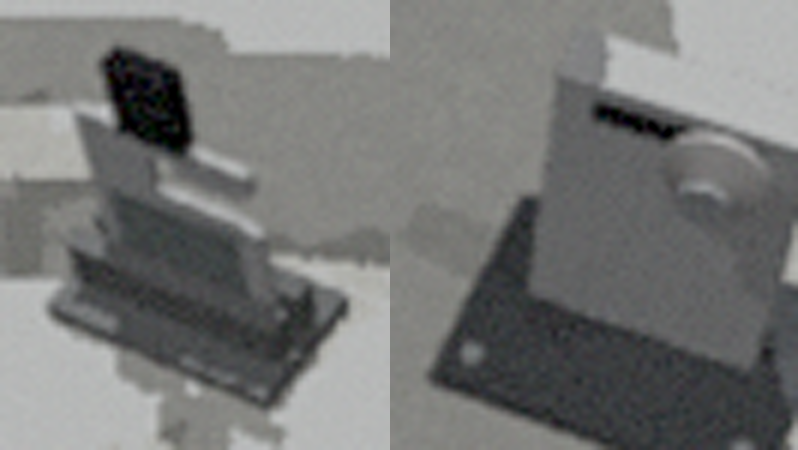

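View pics/c2.png

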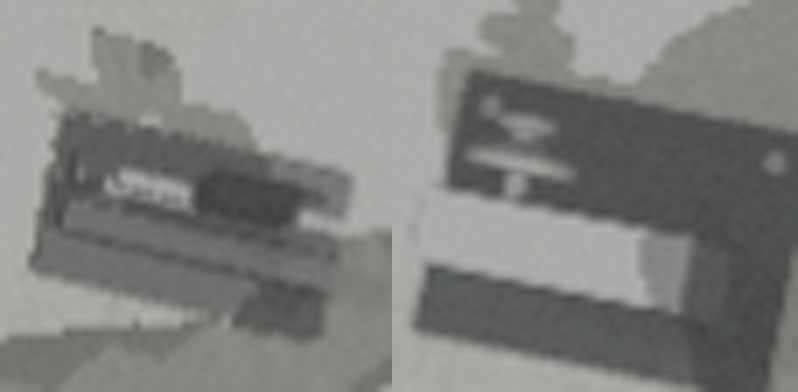

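The crops confirm the choice. The left one shows the grey carrier with its black grip at scene (234,157), standing in the cradle, slot open towards +y. The stand's washer and head sit toward its +y end, at top about (258.5,231). Now I'll measure.

```bash
cat > h.py <<'E'
import cv2,numpy as np
from plant import bot, imaging
def ray(n,uv):
    p=imaging.camera_params(n);K=np.array([[p["fx"],0,p["cx"]],[0,p["fy"],p["cy"]],[0,0,1]])
    q=cv2.undistortPoints(np.array([[uv]],float),K,np.array(p["distortion"]))[0,0]
    T=np.array(p["world_from_camera"]);d=T[:3,:3]@np.array([q[0],-q[1],-1]);return T[:3,3],d/np.linalg.norm(d)
def onz(n,uv,z):
    o,d=ray(n,uv);return o+d*(z-o[2])/d[2]
def tri(a,b):
    (o1,d1),(o2,d2)=ray("scene",a),ray("top",b)
    A=np.eye(3)*0;c=np.zeros(3)
    for o,d in((o1,d1),(o2,d2)):
        P=np.eye(3)-np.outer(d,d);A+=P;c+=P@o
    x=np.linalg.solve(A,c);g=np.linalg.norm(np.cross(d1,d2));return x,abs(np.dot(o2-o1,np.cross(d1,d2)))/g
def proj(n,X):
    p=imaging.camera_params(n);K=np.array([[p["fx"],0,p["cx"]],[0,p["fy"],p["cy"]],[0,0,1]])
    T=np.linalg.inv(np.array(p["world_from_camera"]));X=np.atleast_2d(X);c=X@T[:3,:3].T+T[:3,3];c=c*[1,-1,-1]
    return cv2.projectPoints(c,np.zeros(3),np.zeros(3),K,np.array(p["distortion"]))[0][:,0]
def blob(im,roi,lo,hi,near=None,k=6):
    x,y,w,h=roi;g=cv2.cvtColor(im[y:y+h,x:x+w],cv2.COLOR_BGR2GRAY)
    g=cv2.resize(g,None,fx=k,fy=k,interpolation=cv2.INTER_CUBIC);m=cv2.inRange(g,lo,hi)
    c=max(cv2.findContours(m,0,1)[0],key=cv2.contourArea);f=lambda q:(np.asarray(q,float)+.5)/k-.5+[x,y]
    M=cv2.moments(c);return f([M["m10"]/M["m00"],M["m01"]/M["m00"]]),f(cv2.boxPoints(cv2.minAreaRect(c))),cv2.contourArea(c)/k/k
E
python3 - <<'E'
from h import *
np.set_printoptions(precision=4,suppress=True)
s=cv2.imread("pics/scene0.png");t=cv2.imread("pics/top0.png")
gs,bs,A=blob(s,(220,142,26,30),0,22);print("grip scene",gs,A)
g=cv2.cvtColor(t,cv2.COLOR_BGR2GRAY);print(g[228:240,394:418]);print(g[218:256,244:284:1][::2,::2])
f=lambda u,v,x0,y0,k:((u+.5)/k-.5+x0,(v+.5)/k-.5+y0)
T=lambda u,v:f(u-392,v,240,208,7)
C=lambda u,v:f(u,v,370,205,7)
print("upright top z.165");[print(onz("top",T(*q),.165)) for q in((430,188),(690,238),(690,312),(418,262))]
print("base z.012");[print(onz("top",T(*q),.012)) for q in((470,68),(415,328))]
print("washer",onz("top",T(520,163),.15),onz("top",T(465,152),.15),onz("top",T(577,175),.15),"head",onz("top",T(526,127),.15))
print("cradle base z~.01");[print(onz("top",C(*q),.01)) for q in((63,115),(35,265),(322,335),(352,180))]
print("grip top z .172");[print(onz("top",C(*q),.172)) for q in((200,172),(195,208),(298,225),(305,185),(248,198))]
S=lambda u,v:f(u-390,v,335,155,6);S1=lambda u,v:f(u,v,210,140,6)
print("tri grip centroid",tri(gs,C(248,198)))
print("head tri",tri(S(703,190),T(527,125)))
E
```

```text
grip scene [234.3559 156.5142] 167.61111111111111
[[ 47  47  49  48  49  47  45  43  45  46  46  50  49  48  57  75  75  68
   67  79  92 109 108 112]
 [ 45  46  48  50  46  44  38  35  35  41  44  43  47  46  57  72  74  71
   72  76  74  66  65  77]
 [ 72  63  55  45  37  33  28  31  32  31  30  34  38  39  48  59  62  64
   67  72  74  73  74  74]
 [117 101  87  57  31  29  31  31  34  30  31  31  32  29  32  32  35  40
   47  63  66  67  74  73]
 [115 116 121  65  29  28  27  34  32  32  32  32  32  32  33  33  34  32
   32  40  48  53  67  71]
 [ 83  83 107  54  29  28  29  30  33  31  35  34  32  31  33  32  33  32
   34  43  50  45  54  74]
 [ 79  80  90  59  30  30  28  29  29  34  32  32  33  30  29  34  31  32
   43  56  59  58  62  73]
 [ 39  42  48  58  36  33  38  32  29  33  28  29  31  30  29  31  29  34
   57 101  99  89  78  78]
 [ 47  41  38  37  40  43  45  43  37  33  36  34  30  30  29  26  29  38
   72 123 123 118 107 107]
 [ 60  52  47  45  41  43  41  41  40  42  43  43  39  36  36  33  47  49
   68  93  98 108 110 121]
 [ 64  61  60  59  57  51  46  41  45  4
[... 1786 characters left out ...]
 top z.165
[0.529  0.2265 0.165 ]
[0.5086 0.1233 0.165 ]
[0.4797 0.1232 0.165 ]
[0.4999 0.2309 0.165 ]
base z.012
[0.5943 0.2406 0.012 ]
[0.4783 0.2636 0.012 ]
washer [0.5399 0.1934 0.15  ] [0.5445 0.2157 0.15  ] [0.5349 0.1705 0.15  ] head [0.5543 0.1912 0.15  ]
cradle base z~.01
[ 0.5787 -0.1597  0.01  ]
[ 0.5122 -0.1455  0.01  ]
[ 0.4797 -0.2717  0.01  ]
[ 0.5482 -0.2876  0.01  ]
grip top z .172
[ 0.5389 -0.1941  0.172 ]
[ 0.5249 -0.1917  0.172 ]
[ 0.5178 -0.2317  0.172 ]
[ 0.5334 -0.235   0.172 ]
[ 0.5286 -0.2125  0.172 ]
tri grip centroid (array([ 0.5308, -0.2178,  0.1428]), np.float64(0.00042180752778009795))
head tri (array([0.5547, 0.1897, 0.1542]), np.float64(0.0006664068399600806))
```

```bash
python3 - <<'E'
from h import *
np.set_printoptions(precision=4,suppress=True)
g=cv2.cvtColor(cv2.imread("pics/top0.png"),cv2.COLOR_BGR2GRAY).astype(float)
def edge(lvl,cols,r0,r1,slope,c0,z,rising):
    # per column, row of first crossing of lvl near the line r=r0+slope*(c-c0), searched +-r1
    P=[]
    for c in cols:
        m=r0+slope*(c-c0);rr=np.arange(int(m-r1),int(m+r1)+1)
        for r in rr:
            a,b=g[r,c],g[r+1,c]
            if (a<lvl<=b) if rising else (a>=lvl>b): P.append(onz("top",(c,r+(lvl-a)/(b-a)),z)[:2]);break
    P=np.array(P,np.float32);v=cv2.fitLine(P,cv2.DIST_HUBER,0,.01,.01).ravel()
    n=np.array([-v[1],v[0]]);res=np.std((P-v[2:])@n)
    return np.degrees(np.arctan(-v[0]/v[1])),v[2:],res,len(P)
print("upr front",edge(85,range(259,275),237.5,3,.19,259,.165,True))
print("upr back",edge(88,range(248,276),246,3,.19,248,.165,False))
print("base front",edge(65,range(254,296),218.5,3,.2,254,.012,False))
for lv in(50,): print("grip front",edge(50,range(399,411),229.5,3,.2,399,.172,False))
print("grip back rows",edge(45,range(399,411),235.5,3,.2,399,.172,True))
E
```

```text
upr front (np.float32(-12.1722), array([0.518 , 0.1691], dtype=float32), np.float32(0.00033881192), 16)
upr back (np.float32(-11.48138), array([0.4903, 0.1805], dtype=float32), np.float32(0.00035551595), 28)
base front (np.float32(-11.538188), array([0.5802, 0.1723], dtype=float32), np.float32(0.00038140232), 42)
grip front (np.float32(-24.840498), array([ 0.541 , -0.2129], dtype=float32), np.float32(0.00066405215), 7)
grip back rows (np.float32(-14.66993), array([ 0.5127, -0.2104], dtype=float32), np.float32(0.0025750485), 12)
```

Stand yaw is -11.5° and the pin is at about (0.547, 0.192), 22 mm towards +y from mid-way. The grip is at about (0.5305, -0.2173), yaw about -13.5°. Next I grasp and lift.

```bash
cat >> h.py <<'E'
def q(yaw):
    a=np.radians(yaw)/2;return [0,float(np.cos(a)),float(np.sin(a)),0]
def show(tag=""):
    s=bot.state();print(tag,round(s["clock"],2),np.round(s["ee_pos"],4),"F",np.round(s["force"],2),"M",np.round(s["moment"],2),"w",round(s["gripper_width"],4),"ff",np.round(s["finger_force"],1))
def snap(k):
    r=[]
    for n in("scene","top"):
        im=imaging.grab_frame(n);cv2.imwrite(f"pics/{n}{k}.png",im);r.append(im)
    return r
E
python3 - <<'E'
from h import *
p=[.5305,-.2173];Q=q(-13.5)
bot.move_pose([*p,.27],Q);show("above")
bot.line_to([*p,.125],rate=.12,contact_N=8);show("down")
bot.gripper_to(.02,60);show("grip")
bot.line_to([*p,.21],rate=.08);show("up")
bot.line_to([.49,-.0,.25],rate=.3);bot.sleep(.3);show("mid")
s,t=snap(1)
g=lambda im:np.clip((im/255.)**0.6*255,0,255).astype(np.uint8)
r=lambda im,x,y,w,h,k:cv2.resize(g(im[y:y+h,x:x+w]),None,fx=k,fy=k,interpolation=cv2.INTER_CUBIC)
cs=proj("scene",[.49,0,.2])[0].astype(int);ct=proj("top",[.49,0,.2])[0].astype(int);print(cs,ct)
cv2.imwrite("pics/c3.png",np.hstack([r(s,cs[0]-50,cs[1]-50,100,100,4),r(t,ct[0]-50,ct[1]-50,100,100,4)]))
E
```

```text
above 1.76 [ 0.5302 -0.2179  0.2698] F [ 0.06 -0.41 -0.54] M [0.01 0.   0.04] w 0.0851 ff 0.0
down 3.12 [ 0.5308 -0.2175  0.1258] F [ 0.44 -0.62 -0.16] M [-0.    0.05 -0.02] w 0.0852 ff 0.0
grip 3.62 [ 0.5306 -0.2172  0.1252] F [0.53 0.19 3.42] M [0.2  0.02 0.02] w 0.0352 ff 59.4
up 4.84 [ 0.5303 -0.2172  0.2094] F [ 0.43  0.47 -1.84] M [-0.    0.04 -0.  ] w 0.0353 ff 59.8
mid 6.04 [ 0.4901 -0.0007  0.2497] F [ 0.83  0.39 -2.22] M [-0.01  0.    0.05] w 0.0352 ff 59.8
[317 142] [327 247]
```

View pics/c3.png

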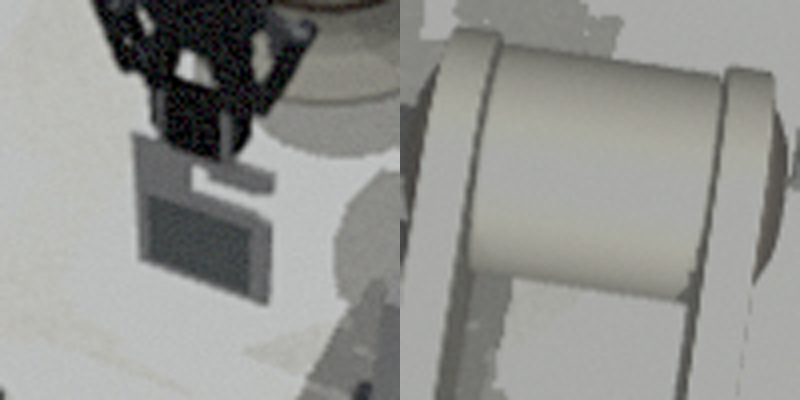

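The carrier is held upright in the gripper, its slot open to the right (+y) at scene about (330,138). I'll cast its corners at known heights to get its pose in the hand.

```bash
python3 - <<'E'
from h import *
np.set_printoptions(precision=4,suppress=True)
im=cv2.cvtColor(cv2.imread("pics/scene1.png"),cv2.COLOR_BGR2GRAY).astype(float)
x0,y0=267,92
f=lambda u,v:np.array([(u+.5)/4-.5+x0,(v+.5)/4-.5+y0])
# subpixel edges: scan across nominal segments, fit lines, intersect
def line(a,b,n=25,hw=4):
    a,b=f(*a),f(*b);d=(b-a)/np.linalg.norm(b-a);nn=np.array([-d[1],d[0]]);P=[]
    s=np.arange(-hw,hw+.01,.25)
    for k in np.linspace(.1,.9,n):
        c=a+(b-a)*k;X=(c+np.outer(s,nn)).astype(np.float32)
        v=cv2.remap(im.astype(np.float32),X[:,0].reshape(-1,1),X[:,1].reshape(-1,1),cv2.INTER_LINEAR).ravel()
        w=np.abs(np.gradient(cv2.GaussianBlur(v.reshape(-1,1),(1,5),0).ravel()));i=w.argmax();j=slice(max(0,i-3),i+4)
        P.append(c+nn*(w[j]@s[j]/w[j].sum()))
    L=cv2.fitLine(np.array(P,np.float32),cv2.DIST_HUBER,0,.01,.01).ravel();return L
def X(l,m):
    A=np.array([l[:2],-m[:2]]).T;k=np.linalg.solve(A,m[2:]-l[2:]);return l[2:]+k[0]*l[:2]
left=line((135,133),(140,262));bot_=line((140,262),(268,303));right=line((270,222),(268,303));top=line((135,133),(155,140),8,3)
ll,lr,ul=X(left,bot_),X(bot_,right),X(left,top);print(ll,lr,ul)
zl=.2497+.024-.139;tcp=np.array([.4901,-.0007]);a=np.radians(-13.5);n=np.array([np.cos(a),np.sin(a)]);t=np.array([-n[1],n[0]])
for nm,c,z in(("ll",ll,zl),("lr",lr,zl),("ul",ul,zl+.113)):
    p=onz("scene",c,z)[:2]-tcp;print(nm,"n",p@n,"t",p@t)
# expected pixels if the plate centre is in the TCP plane (n=+2.5mm front face)
E_=[[*(tcp+n*.0025+t*y),z] for y,z in((-.046,zl),(.05,zl),(-.046,zl+.113))];print(proj("scene",E_))
E
```

```text
[301.3577 156.6883] [334.3764 168.6391] [299.2801 123.9289]
ll n 0.004377430256309235 t -0.04481747838981053
lr n 0.004901453958486207 t 0.05349414828860682
ul n 0.004683287457263601 t -0.045938669591828234
[[301.2984 156.1072]
 [333.5535 167.6083]
 [299.6776 123.3996]]
```

```bash
python3 - <<'E'
from h import *
np.set_printoptions(precision=4,suppress=True)
im=cv2.cvtColor(cv2.imread("pics/scene0.png"),cv2.COLOR_BGR2GRAY).astype(np.float32)
f=lambda u,v:np.array([(u-390+.5)/6-.5+335,(v+.5)/6-.5+155])
def line(a,b,z,n=25,hw=3):
    a,b=f(*a),f(*b);d=(b-a)/np.linalg.norm(b-a);nn=np.array([-d[1],d[0]]);P=[]
    s=np.arange(-hw,hw+.01,.25)
    for k in np.linspace(.1,.9,n):
        c=a+(b-a)*k;X=(c+np.outer(s,nn)).astype(np.float32)
        v=cv2.remap(im,X[:,0].reshape(-1,1),X[:,1].reshape(-1,1),cv2.INTER_LINEAR).ravel()
        w=np.abs(np.gradient(cv2.GaussianBlur(v.reshape(-1,1),(1,5),0).ravel()));i=w.argmax();j=slice(max(0,i-3),i+4)
        P.append(onz("scene",c+nn*(w[j]@s[j]/w[j].sum()),z)[:2])
    L=cv2.fitLine(np.array(P,np.float32),cv2.DIST_HUBER,0,.01,.01).ravel()
    a=np.radians(-11.5);n_=np.array([np.cos(a),np.sin(a)])
    print("yaw",np.degrees(np.arctan(-L[0]/L[1])),"n",L[2:]@n_,"mid t",L[2:]@[-n_[1],n_[0]])
line((615,88),(680,110),.165)   # upright top front edge, dark face below
line((612,90),(790,148),.165)
line((612,38),(790,100),.165)
line((440,380),(590,448),.012)
E
```

```text
yaw -10.410565 n 0.4787173186577848 mid t 0.260950013900505
yaw -11.364639 n 0.478531126117503 mid t 0.2848833284253985
yaw -14.449966 n 0.45026737903508895 mid t 0.27493802011125873
yaw -12.041738 n 0.5447508760286551 mid t 0.24939948646525417
```

```bash
cat >> h.py <<'E'
a_=np.radians(-11.5);N=np.array([np.cos(a_),np.sin(a_)]);T_=np.array([-N[1],N[0]]);Q=q(-11.5)
def P(n,t,z): return [*(N*n+T_*t),z]
def nt():
    s=bot.state();p=s["ee_pos"];F=s["force"];return np.round([p[:2]@N*1e3,p[:2]@T_*1e3,p[2]*1e3],2),np.round([F[:2]@N,F[:2]@T_,F[2]],2)
E
python3 - <<'E'
from h import *
bot.line_to(P(.4985,.204,.215),frame=Q,rate=.2)
bot.line_to(P(.4985,.204,.180),rate=.15);bot.sleep(.3);show();print(*nt())
s,t=snap(2)
g=lambda im:np.clip((im/255.)**0.6*255,0,255).astype(np.uint8)
r=lambda im,x,y,w,h,k:cv2.resize(g(im[y:y+h,x:x+w]),None,fx=k,fy=k,interpolation=cv2.INTER_CUBIC)
cs=proj("scene",P(.4985,.27,.13))[0].astype(int);print(cs)
cv2.imwrite("pics/c4.png",r(s,cs[0]-60,cs[1]-45,120,85,6.5))
E
```

```text
7.54 [0.5294 0.1005 0.1807] F [-0.5  -0.02 -2.06] M [0.03 0.03 0.01] w 0.0354 ff 59.9
[498.72 203.98 180.71] [-0.48 -0.11 -2.06]
[376 187]
```

View pics/c4.png

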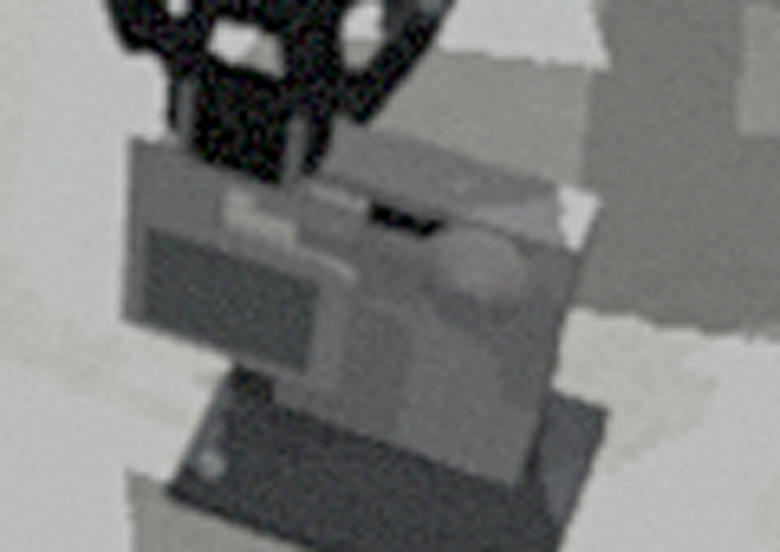

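The carrier stands left of the pin with the slot about level with it; the plate's lower-left corner is at crop (125,318) and the washer/head at crop (480,265). I measure the plate plane here in the same view as the stand.

```bash
python3 - <<'E'
from h import *
np.set_printoptions(precision=4,suppress=True)
f=lambda u,v:np.array([(u+.5)/6.5-.5+316,(v+.5)/6.5-.5+142])
zl=.1807+.024-.139
for nm,c,z in(("ll",(125,320),zl),("ul",(128,136),zl+.113)):
    p=onz("scene",f(*c),z)[:2];print(nm,"n",p@N,"t",p@T_,"t expected",.204-.046)
E_=[P(.4985+.0025,.204-.046,z) for z in(zl,zl+.113)]+[P(.4985+.0025,.254,.15),P(.4985+.0025,.254,zl)]
pr=proj("scene",E_);print((pr-[316,142]+.5)*6.5-.5)
for nm,X in(("pin at plane",P(.4978,.2972,.15)),("head face",P(.4978+.009,.2972,.15))):print(nm,(proj("scene",X)[0]-[316,142]+.5)*6.5-.5)
E
```

```text
ll n 0.5023367914057743 t 0.1605266434001416 t expected 0.15799999999999997
ul n 0.5056750682433282 t 0.15893959824670237 t expected 0.15799999999999997
[[120.6986 315.8746]
 [130.4657 127.2945]
 [359.1094 254.03  ]
 [336.548  390.0823]]
pin at plane [470.1874 283.5942]
head face [462.7944 300.0943]
```

```bash
python3 - <<'E'
from h import *
bot.line_to(P(.4975,.215,.180),rate=.05);print(*nt())
for t in(.235,.245,.255,.265,.275):
    c=bot.line_to(P(.4975,t,.180),rate=.04,contact_N=7);print(c,*nt())
    if c:break
print(bot.state()["clock"])
E
```

```text
[497.38 215.4  179.91] [-0.56 -0.22 -2.12]
False [497.45 235.06 179.93] [ 0.13 -0.11 -1.88]
False [497.59 245.32 180.02] [ 2.32  0.83 -2.69]
False [497.52 255.39 180.01] [ 2.25  0.49 -2.2 ]
False [497.48 265.46 179.99] [ 2.68  2.5  -2.21]
False [497.47 275.44 180.01] [ 2.18  1.91 -2.05]
10.2667
```

```bash
python3 - <<'E'
from h import *
bot.line_to(P(.4975,.288,.180),rate=.04,contact_N=7);print(*nt())
c=bot.line_to(P(.4975,.308,.180),rate=.015,contact_N=6);print(c,*nt());bot.sleep(.3);print(*nt());show()
E
```

```text
[497.46 288.44 179.99] [ 2.76  2.19 -1.32]
True [497.57 296.91 179.53] [ 2.98  1.16 -0.31]
[497.54 296.17 179.15] [ 3.37 -0.09 -1.83]
 11.77 [0.5466 0.191  0.1792] F [ 3.28 -0.76 -1.83] M [-0.1  -0.57 -0.02] w 0.035 ff 60.6
```

```bash
python3 - <<'E'
from h import *
bot.line_to(P(.4975,.295,.180),rate=.02);print(*nt())
c=bot.line_to(P(.4975,.303,.180),rate=.01,contact_N=7);print(c,*nt());t=nt()[0][1]/1e3
bot.line_to(P(.4975,t-.001,.180),rate=.01);print("back",*nt())
c=bot.line_to(P(.4975,t-.001,.172),rate=.015,contact_N=7);print(c,*nt())
if not c:
    c=bot.line_to(P(.4975,t-.001,.165),rate=.01,contact_N=5);print(c,*nt())
bot.sleep(.2);print(*nt());show();snap(3)
E
```

```text
[497.44 294.87 179.83] [ 2.84  0.17 -2.93]
True [497.73 299.21 179.88] [ 2.15 -2.5   2.28]
back [497.55 298.47 180.07] [ 3.15  1.58 -1.41]
False [497.43 298.13 171.8 ] [ 3.08  0.49 -2.66]
True [497.76 298.28 168.64] [ 1.52 -0.34  5.09]
[497.78 298.29 168.59] [ 0.6  -0.05  5.36]
 14.13 [0.5473 0.1931 0.1686] F [ 0.58 -0.17  5.36] M [-0.   -0.25 -0.02] w 0.0353 ff 62.1
```

```bash
python3 - <<'E'
from h import *
bot.gripper_to(.05,20);show("rel");bot.gripper_to(.085);show("open")
p=bot.state()["ee_pos"]
bot.line_to([p[0],p[1],.26],rate=.08,contact_N=6);show("up")
bot.line_to([.40,.0,.30],rate=.2);bot.sleep(.5);show()
s,t=snap(4)
g=lambda im:np.clip((im/255.)**0.6*255,0,255).astype(np.uint8)
r=lambda im,x,y,w,h,k:cv2.resize(g(im[y:y+h,x:x+w]),None,fx=k,fy=k,interpolation=cv2.INTER_CUBIC)
cv2.imwrite("pics/c5.png",np.hstack([r(s,330,135,80,95,5),r(t,230,190,80,95,5)]))
E
```

```text
rel 14.53 [0.547  0.1929 0.168 ] F [-0.83 -0.82  0.7 ] M [-0.01 -0.01  0.  ] w 0.0499 ff 0.0
open 14.97 [0.5472 0.1929 0.1683] F [ 0.03 -0.62  0.75] M [-0.02  0.07  0.01] w 0.0847 ff 0.0
up 16.27 [0.547  0.1929 0.2594] F [-0.88 -0.2  -1.16] M [ 0.04  0.   -0.  ] w 0.085 ff 0.0
 18.15 [4.e-01 1.e-04 3.e-01] F [ 0.28 -0.32 -0.03] M [ 0.02 -0.03  0.01] w 0.085 ff 0.0
```

View pics/c5.png

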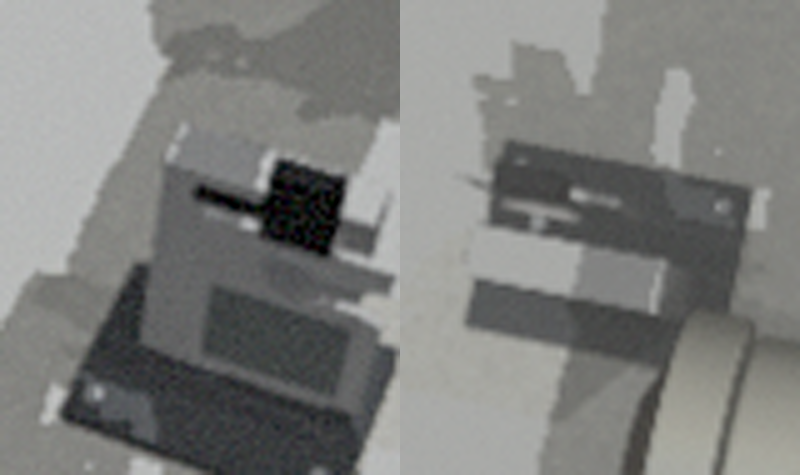

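The carrier hangs on the pin between washer and head, with its black grip at scene about (391,176). The gripper is clear of it, so I hand in.

```bash
python3 -c "
from plant import bot
print(bot.finish_job(),bot.state()['clock'])"
```

```text
the job is handed in; nothing more can be done
the job is handed in; nothing more can be done
```

The carrier hangs on the pin with its notch home and the gripper clear, handed in after about 18 s on the robot's clock; forces read at the wrist stayed under about 6 N, and I did not re-check the tin, cup and bottle in the last pictures.

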